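# Free the handheld microscope from its stand and stand it on the specimen stage

### The job

The handheld microscope is locked in the sprung clip of its stand. Slide the lock bar fully open and leave it open, snap the microscope forward out of the clip, then stand it upright on its nose on the resin disc of the round specimen stage, centred over the beetle: nobody has noted how high that stage is set, so set it down gently and let go only once it stands there. Leave the wash bottle, the petri dishes and the slide box where they are.

Things in the scene. Friction and masses are not known exactly. Their poses are not given: they have to be found in the camera images.
- stand: microscope stand, screwed to the bench: white base plate 190 x 150 x 12 mm, steel column 16 mm thick and 237 mm high at its rear (78 mm along +x), and on an arm in front of the column a tilted clip head. Origin: centre of the underside of the base plate; x to the rear (column), y left, z up. Its x lies within 20 degrees of the robot's x, so its front (-x) looks back to the robot's side
- clip_axes (a point): centre of the clip, on the clipped tube's axis, 130 mm above the bench; its axes: z up along the tube, leaning 0.45 rad from vertical towards the stand's front, x from the mouth to the rear, y left. The clip is a C of two smooth sprung steel jaws, 30 mm high, inner diameter 32 mm, open towards -x between lips 24 mm apart; drawn towards -x the tube snaps free within 30 mm at a peak pull of 14 to 20 N
- lockbar (a joint): slide of the lock bar, m: 0 closed (across the mouth), 0.056 fully open. A flat steel bar 6 x 12 mm, 96 mm long, 18 to 25 mm in front of the tube's axis, that slides along the clip head's +y between two cheeks (6 mm thick, 20 mm high, at y = +-30 mm beside the clip). Friction of about 2 N: it stays where it is left. While it crosses the mouth the tube cannot come out
- lock_knob (a point): middle of the black knob on the outer end of the lock bar: 15 mm in diameter, 22 mm high, upright along the clip head's z (this point is 11 mm below its top, 23 mm above the middle of the bar). With the bar closed it lies 21.5 mm in front of and 58 mm to the left (+y) of the clip centre, 24 mm from the cheek. Draw or push it along the clip head's +y, away from the tube
- microscope: wireless handheld microscope, 140 mm long, about 160 g: white tube 32 mm in diameter, a wider nose (40 mm, the lowest 44 mm) and a black focus ring (40 mm, 78 to 90 mm above the nose's end) that rests on the clip's top; nose and ring stop it from sliding out lengthways. Pulled while held by its sides it pivots in the fingers. Origin: centre of the nose's flat end; z along the tube to its top
- tube_grip (a point): on the axis of the microscope, 118 mm from the nose's end: the middle of the bare tube (32 mm in diameter, from 90 to 140 mm) above the focus ring, where to hold it
- tube_mid (a point): on the axis of the microscope, 63 mm from the nose's end: at the clip centre while it is clipped in
- stage: round specimen stage, fixed to the bench: foot 110 mm in diameter, a sleeve, and on a telescoping rod, clamped firm, a black table 90 mm in diameter that carries a clear resin disc 76 mm in diameter and 14 mm thick with a beetle cast in its middle. The disc's flat top lies 59 to 94 mm above the bench, set differently each time. Origin: centre of the foot's underside, straight below the beetle; z up
- wash_bottle: white wash bottle, 64 mm in diameter, 172 mm high with its spout, 250 g; leave alone. Origin: centre of its underside
- petri_dishes: two closed petri dishes, stacked, 90 mm in diameter, 30 mm high together; leave alone. Origin: centre of the underside
- slide_box: slide box with a white lid, 101 x 176 x 35 mm, 300 g; leave alone. Origin: centre of its underside
Mind the look-alikes: they are no part of the job. Leave any pink or purple look-alike of the microscope alone.

How it is judged:
On the way, in this order (a step that is already met when the one before it is completed fails the run):
1. the lock bar is slid open (at least 50 of its 56 mm) (value of joint lockbar above 0.05 m), for 0.1 s.
2. the microscope's tube is out of the clip, 40 mm or more from its centre (distance between tube_mid and clip_axes above 0.04 m), for 0.1 s.
3. the nose rests on the stage, roughly upright and over its middle, while the gripper still holds the microscope (contact force between microscope and stage above 0.3 N and contact force between the fingers and microscope above 0.5 N and angle between microscope's own z axis and vertical below 0.2 rad and horizontal distance between microscope and stage below 0.015 m), for 0.1 s.
At the end, for the whole second after the job is handed in: The microscope stands by itself upright (within 0.04 rad) on its nose on the stage's resin disc, released and at rest, its axis within 12 mm of the stage's centre; the lock bar is open (0.050 m or more) (angle between microscope's own z axis and vertical below 0.04 rad and horizontal distance between microscope and stage below 0.012 m and height (world z) of microscope above 0.055 m and contact force between microscope and stage above 0.5 N and linear speed of microscope below 0.02 m/s and value of joint lockbar above 0.05 m and contact force between the fingers and microscope below 0.1 N); the robot touches nothing.
It fails at once if the microscope is pressed hard on the stage (over 30 N) (contact force between microscope and stage above 30 N).
It fails at once if the wash bottle is moved by more than 20 mm (distance of wash_bottle from where it was at the start of the episode above 0.02 m).
It fails at once if the petri dishes are moved by more than 20 mm (distance of petri_dishes from where it was at the start of the episode above 0.02 m).
It fails at once if the slide box is moved by more than 20 mm (distance of slide_box from where it was at the start of the episode above 0.02 m).
It also fails if it takes over 61 s, if anything falls off the work surface, if the arm or the gripper's body presses on something with over 40 N, if the wrist force passes 120 N, or if a joint passes its speed limit or range.

### The arm

A 6-joint arm with a two-finger parallel gripper is mounted at the origin on the work surface. World frame = base frame: x ahead of the robot, y to its left, z up, the work surface at z = 0. Lengths are in m, angles in rad, forces in N, time in s.
With the tool pointing down it reaches from about 0.375 to 0.9 m from the base axis. Payload 3.1 kg.
Tool frame: the origin (TCP) lies at the very end of the fingers, on their centre line; the grasp point (between the pads) lies 19 mm behind it; z points along the fingers, y is the direction in which the jaws open and shut (so a half turn about z gives the same grasp; the last joint's range is limited). The gripper opens to 85 mm and grips with 20 to 120 N. Pads are 22 mm wide; open, the fingers measure 114 mm over their backs; the gripper's body (76 mm by 85 mm) begins 54 mm behind the grasp point. The pads swing forward as they close: fully open they stand 13 mm farther back than shut.
Start: joints at [-1.516, 0.527, 1.433, -0, 1.181, -0.178], TCP at [0.144, -0.608, 0.231] pointing down, gripper open.
Joint ranges: [-3.08, 3.08], [-0.75, 2.2], [0.22, 2.44], [-1.43, 4.57], [0, 2.65], [-2.85, 2.85]. Speed limits (rad/s): [2.79, 2.79, 3.14, 3.14, 3.14, 3.14].

### API

Orientations are given as a unit quaternion [x, y, z, w].
In Python, from station import manip gives the robot as it stands. The module is installed in compiled form; this text tells all that it offers.
- The arm moves only by the tool send_rows, never from a script. Its argument "commands" is a list of rows, each an object with "delta_pos": the shift along the world's x, y, z in cm, a list of three; "yaw": the turn about the world's z in rad. A call has 1 to 10 rows; each row shifts and turns the pose as measured when the row begins; what a row does not reach is not made up. A row lasts 1/8 s, in which the tool goes at most 62.5 mm and 10.7 degrees, less where a joint would pass 70% of its speed; a pose out of reach is approached as far as the arm can. A call is refused whole if a number of a shift passes 6.25 or a number of a turn 0.188, either way. A call with a gripper value outside its range is refused whole. "grip" is the closure, from -1 (fully open) to 1 (shut), set as the call begins (left out, the last holds). The fingers move at their own pace and stop on an object; "force" is the grip in N (left out, the last holds). Time passes only in rows, so rows that do not move let the fingers close. It gives the time, the measured TCP pose, the force and the opening at its end, in the units of the state.
- manip.sense(): the state, without advancing time (a new reading comes with each control period).
- manip.snapshot(name): name is "scene" or "top" or "wrist"; returns the picture (480x640x3 uint8, blue, green, red); there is no depth.
- manip.get_calibration(name): a dict with "fx", "fy", "cx", "cy" (pixels), "world_to_cam" (4x4, takes a point from world to camera coordinates); the wrist camera has in their place "mount" (4x4, takes a point from camera to tool coordinates, whose origin is the TCP and whose axes are the flange's). Camera axes: x right, y down, z forward; pixel columns grow to the right and rows downward; lengths in m; the calibration is good to about 2 mm. A picture is of the moment at which its call begins: read the wrist's pose just before it. get_calibration takes no time and is no camera call.
- manip.sign_off(): hands the job in, once; it reports no verdict.
The state is a dict: "t": time; "q": joint angles; "qd": joint speeds; "tau": joint torques, N m; "tcp_pos": TCP position; "tool_rot": TCP orientation; "force": force on the tool from outside, world axes, zero at the start; "ft_torque": the same for the moment, N m; "finger_gap": opening from 0.0 (shut) to 1.0 (fully open).
Only numpy, scipy, OpenCV 4.12 (cv2) and the standard library are available. Lean on these libraries where they do the work, as an engineer would, in place of code of your own. Each camera call takes 0.05 s, during which the arm holds its last target. There are 200 camera calls.

## Working session

There is one attempt and no reset: what is moved stays moved. The work goes in short steps, Python scripts to look and compute and a tool call to move; the robot and the scene stay as the last step left them, time stands still between calls to the robot, and variables do not carry over. Pictures are saved under pics/ and viewed, about 8 in all and at most 12, crops included, and the job is handed in when it is done.

Besides the shell and the picture viewer there is one more tool, called after "Emit:" by a JSON object that holds its "method" and its "body". send_rows: Moves the arm, as the interface text tells. Its arguments: {"type":"object","properties":{"commands":{"type":"array","items":{"type":"object","properties":{"delta_pos":{"type":"array","items":{"type":"number"}},"yaw":{"type":"number"}}}},"grip":{"type":"number"},"force":{"type":"number"}},"required":["commands"]}

```bash
mkdir -p pics; cat > h.py <<'E'
import numpy as np, cv2
from station import manip
from scipy.spatial.transform import Rotation as R
def snap(n,f):
    s=manip.sense(); im=manip.snapshot(n); cv2.imwrite('pics/'+f,im); return s,im
def cam(n,s=None):
    c=manip.get_calibration(n)
    K=np.array([[c['fx'],0,c['cx']],[0,c['fy'],c['cy']],[0,0,1]])
    if n=='wrist':
        T=np.eye(4);T[:3,:3]=R.from_quat(s['tool_rot']).as_matrix();T[:3,3]=s['tcp_pos']
        C=T@np.array(c['mount'])
    else: C=np.linalg.inv(np.array(c['world_to_cam']))
    return K,C
def ray(n,uv,s=None):
    K,C=cam(n,s); d=C[:3,:3]@np.linalg.inv(K)@np.array([uv[0],uv[1],1.]); return C[:3,3],d/np.linalg.norm(d)
def onz(n,uv,z,s=None):
    o,d=ray(n,uv,s); return o+d*(z-o[2])/d[2]
def tri(a,b):
    (o1,d1),(o2,d2)=a,b
    t=np.linalg.lstsq(np.c_[d1,-d2],o2-o1,rcond=None)[0]
    p,q=o1+t[0]*d1,o2+t[1]*d2; return (p+q)/2,np.linalg.norm(p-q)
def proj(n,p,s=None):
    K,C=cam(n,s); x=K@(np.linalg.inv(C)@np.r_[p,1])[:3]; return x[:2]/x[2]
E
python3 - <<'E'
from h import *
np.set_printoptions(precision=4,suppress=True)
for n in('scene','top'):
    s,im=snap(n,n+'0.png'); K,C=cam(n); print(n,K[0,0],C)
print(s); print(manip.get_calibration('wrist'))
E
```

```text
scene 445.365974570869 [[-0.8015  0.3274 -0.5005  1.1991]
 [ 0.5979  0.4256 -0.6792  0.8636]
 [-0.0094 -0.8436 -0.5369  0.8123]
 [ 0.      0.      0.      1.    ]]
top 461.1413968078224 [[-0.0046 -0.9969  0.0788  0.4805]
 [-0.9998  0.0029 -0.0219  0.0097]
 [ 0.0216 -0.0789 -0.9967  1.3051]
 [ 0.      0.      0.      1.    ]]
{'t': 0.05, 'q': array([-1.5165,  0.5284,  1.4339, -0.    ,  1.1814, -0.1785]), 'qd': array([-0.0003,  0.0001, -0.0003,  0.0004,  0.0008, -0.0009]), 'tau': array([ -0.0005, -44.3692, -17.8779,  -0.0002,   0.0038,  -0.    ]), 'tcp_pos': array([ 0.1442, -0.6074,  0.2304]), 'tool_rot': array([ 0.9932,  0.1162,  0.    , -0.0011]), 'force': array([ 0.1187, -0.0138, -0.8751]), 'ft_torque': array([ 0.0313,  0.0192, -0.0049]), 'finger_gap': 0.9953321876850918}
{'fx': 387.6438428817115, 'fy': 387.6438428817115, 'cx': 323.961795930805, 'cy': 240.82304745375188, 'mount': array([[-0.0006, -0.9496, -0.3135,  0.0797],
       [ 1.    , -0.0005, -0.0004,  0.0002],
       [ 0.0003, -0.3135,  0.9496, -0.1413],
       [ 0.    ,  0.    ,  0.    ,  1.    ]])}
```

View pics/scene0.png

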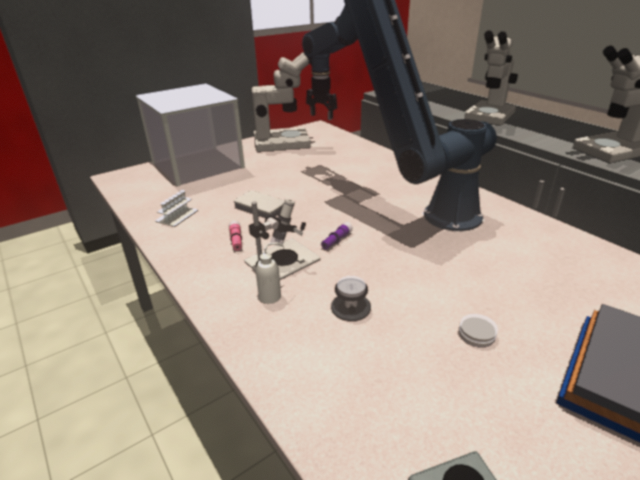

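View pics/top0.png

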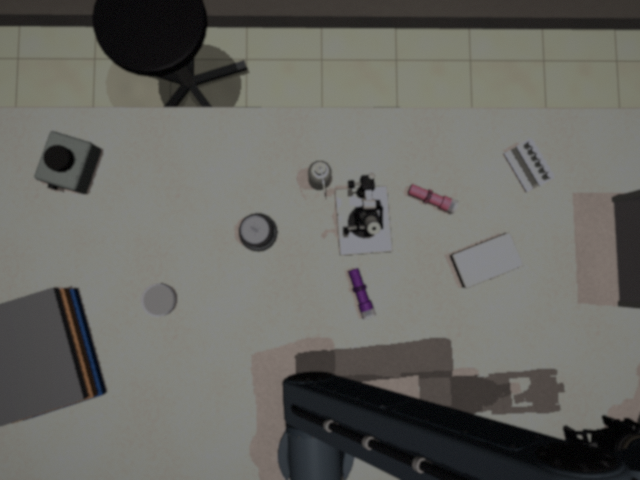

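The top view shows the stand at (363,220) with the tilted microscope, the stage at (258,232), the bottle at (319,174), the slide box at (486,260) and the petri dishes at (160,298). There are two look-alikes, purple (362,292) and pink (433,198). The white microscope in the clip, near (372,228), fits the description. I'll enlarge it to confirm.

```bash
python3 - <<'E'
import cv2,numpy as np
a=cv2.imread('pics/top0.png')[160:260,320:400]; b=cv2.imread('pics/scene0.png')[185:285,230:310]
f=lambda x:cv2.resize(x,(400,500),interpolation=cv2.INTER_CUBIC)
cv2.imwrite('pics/c1.png',np.hstack([f(a),f(b)]))
E
```

```text
(no output)
```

View pics/c1.png

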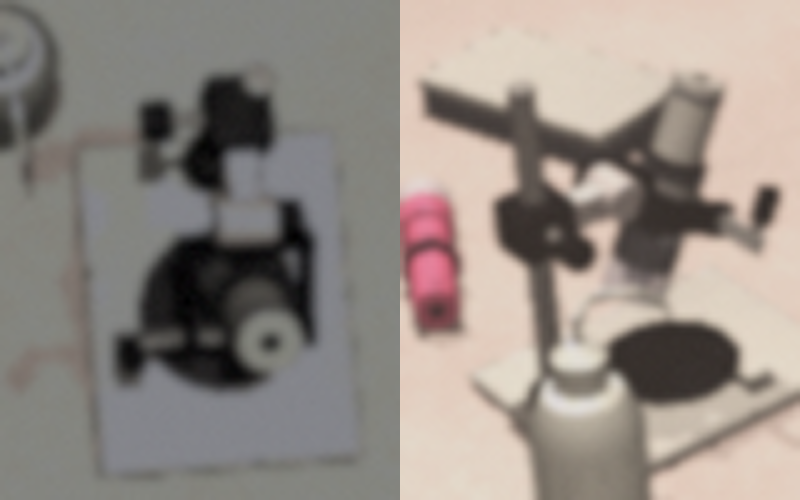

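The left crop (top view) shows the white microscope's top end at top px (374,228) and the black knob on the bar at (345.6,231). The base plate corners are near (335.6,189), (385,185), (391.4,252) and (340.6,255). The right crop confirms it is the white unit in the clip, with its top at scene px (290,201) and the knob at (303.4,226).

```bash
python3 - <<'E'
from h import *
np.set_printoptions(precision=4,suppress=True)
# base plate via mask for edges
c=[onz('top',p,.012) for p in [(335.6,189),(385,185),(391.4,252),(340.6,255)]]
c=np.array(c);print('corners',c[:,:2]); print('sides',[np.linalg.norm(c[i]-c[(i+1)%4]) for i in range(4)],'ctr',c.mean(0))
fx=(c[0]+c[1]-c[2]-c[3]); yaw=np.arctan2(fx[1],fx[0]); fy=c[0]+c[3]-c[1]-c[2]; print('yaw',yaw,np.arctan2(-fy[0],fy[1]))
print('top tri',tri(ray('top',(374,228.4)),ray('scene',(290,201))))
print('knob tri',tri(ray('top',(345.6,231)),ray('scene',(303.4,226))))
print('top@z',onz('top',(374,228.4),.199),'knob@z',onz('top',(345.6,231),.147))
# stage: disc in top, scene
for n,b in(('top',(225,200,290,265)),('scene',(320,265,380,325))):
    im=cv2.imread(f'pics/{n}0.png')[b[1]:b[3],b[0]:b[2]]; cv2.imwrite(f'pics/st_{n}.png',cv2.resize(im,None,fx=6,fy=6,interpolation=cv2.INTER_CUBIC))
a=cv2.imread('pics/st_top.png');b=cv2.imread('pics/st_scene.png');b=cv2.copyMakeBorder(b,0,a.shape[0]-b.shape[0],0,0,cv2.BORDER_CONSTANT)
cv2.imwrite('pics/st.png',np.hstack([a,b]))
E
```

```text
corners [[ 0.7282 -0.0609]
 [ 0.7397 -0.2019]
 [ 0.5486 -0.217 ]
 [ 0.5406 -0.0736]]
sides [np.float64(0.14141950707012776), np.float64(0.19173907551585395), np.float64(0.14355763033781524), np.float64(0.18804837993133378)] ctr [ 0.6393 -0.1383  0.012 ]
yaw 0.0733414137229605 0.06814777969583422
top tri (array([ 0.5959, -0.1431,  0.1943]), np.float64(0.0014876161600955965))
knob tri (array([ 0.595 , -0.0781,  0.1387]), np.float64(0.0020254653931463386))
top@z [ 0.596  -0.1429  0.199 ] knob@z [ 0.595  -0.0781  0.147 ]
```

View pics/st.png

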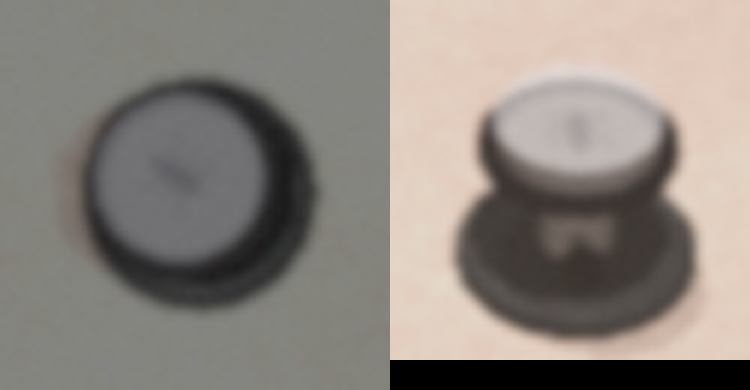

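```bash
python3 - <<'E'
from h import *
np.set_printoptions(precision=4,suppress=True)
for v in (62+56,126): print('disc',tri(ray('top',(225+181/6,200+180/6)),ray('scene',(320+189/6,265+v/6))))
for n,c,r in(('top',(225+181/6,200+180/6),86/6),('scene',(320+189/6,265+120/6),88/6)):
  for z in(.06,.075,.09):
    p=onz(n,c,z);q=onz(n,(c[0]+r,c[1]),z);print(n,z,p,'radius',np.linalg.norm(p-q))
print('bottle',onz('top',(319,170),.15),'purple',onz('top',(355,270),.02),onz('top',(369,316),.02))
E
```

```text
disc (array([0.6049, 0.1588, 0.0754]), np.float64(0.0010623108035413293))
disc (array([0.6053, 0.1593, 0.0714]), np.float64(0.0011458169648914005))
top 0.06 [0.6069 0.1603 0.06  ] radius 0.03869301641096094
top 0.075 [0.6054 0.1585 0.075 ] radius 0.03822686508048115
top 0.09 [0.6038 0.1567 0.09  ] radius 0.03776071375000134
scene 0.06 [0.593  0.1455 0.06  ] radius 0.039304752390288376
scene 0.075 [0.6051 0.1598 0.075 ] radius 0.03852101285910991
scene 0.09 [0.6172 0.1742 0.09  ] radius 0.03773727332793152
bottle [ 0.7507 -0.0115  0.15  ] purple [ 0.4983 -0.1129  0.02  ] [ 0.3711 -0.1504  0.02  ]
```

Stage: centre about (0.605, 0.159), disc top about 0.074. The measured radius of 38 mm agrees. The tube top triangulates to z 0.194 (nominal 0.199) and the knob to 0.139 (nominal 0.141), and the stand yaw is about 0.07. Next I move over towards the knob.

Emit:
{"method": "send_rows", "body": {"commands": [{"delta_pos": [3.7, 4.5, 0.3], "yaw": -0.016}, {"delta_pos": [3.7, 4.5, 0.3], "yaw": -0.016}, {"delta_pos": [3.7, 4.5, 0.3], "yaw": -0.016}, {"delta_pos": [3.7, 4.5, 0.3], "yaw": -0.016}, {"delta_pos": [3.7, 4.5, 0.3], "yaw": -0.016}, {"delta_pos": [3.7, 4.5, 0.3], "yaw": -0.016}, {"delta_pos": [3.7, 4.5, 0.3], "yaw": -0.016}, {"delta_pos": [3.7, 4.5, 0.3], "yaw": -0.016}, {"delta_pos": [3.7, 4.5, 0.3], "yaw": -0.016}, {"delta_pos": [3.7, 4.5, 0.3], "yaw": -0.016}], "grip": -0.3, "force": 40}}

```text
t: 1.35
tcp_pos: [0.5195, -0.1453, 0.2575]
tool_rot: [1.0, 0.029, -0.0, -0.002]
force: [0.2, -0.5, -0.5]
finger_gap: 0.643
```

Emit:
{"method": "send_rows", "body": {"commands": [{"delta_pos": [2.8, 2.5, 0.5], "yaw": 0.012}, {"delta_pos": [2.8, 3.5, 0.5]}, {"delta_pos": [0, 0, 0]}]}}

```text
validation failed for argument at $.co...
```

```bash
python3 - <<'E'
from h import *
np.set_printoptions(precision=4,suppress=True)
s,im=snap('wrist','w1.png');print(s['tcp_pos'],s['tool_rot'],s['finger_gap'])
for p in([.595,-.081,.151],[.596,-.143,.196]): print(proj('wrist',np.array(p),s))
E
```

```text
[ 0.5195 -0.1453  0.2575] [ 0.9996  0.0286 -0.0004 -0.002 ] 0.6434910375530791
[225.7696 114.0171]
[328.0547 119.6264]
```

View pics/w1.png

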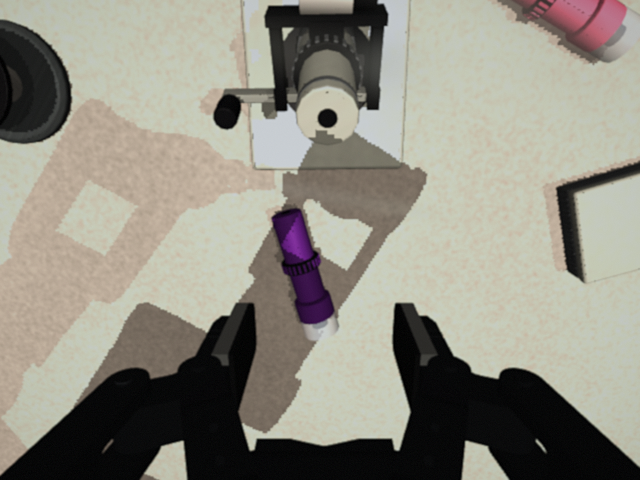

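The picture shows the tube top at (328,118) and the black knob spanning (216–242, 95–130), with the tool axes parallel to the stand. The projections of my estimates, (328,120) and (226,114), agree. The move was refused, most likely over a row with no yaw, so I'll send it again.

```bash
python3 - <<'E'
from h import *
np.set_printoptions(precision=4,suppress=True)
s=manip.sense(); im=cv2.imread('pics/w1.png')
g=im[85:140,205:250].max(2); m=(g<40).astype('uint8'); n,l,st,c=cv2.connectedComponentsWithStats(m); i=1+st[1:,4].argmax(); print(st[i],c[i]+[205,85])
uv=c[i]+[205,85]; print('knob ctr',onz('wrist',uv,.1414,s)); print('tube top',onz('wrist',(327.5,118),.199,s))
E
```

```text
[  9  10  26  34 661] [227.1165 111.3192]
knob ctr [ 0.6012 -0.0725  0.1414]
tube top [ 0.6014 -0.1362  0.199 ]
```

Emit:
{"method": "send_rows", "body": {"commands": [{"delta_pos": [2.8, 2.5, 0.3], "yaw": 0.012}, {"delta_pos": [2.8, 3.0, 0.0], "yaw": 0}, {"delta_pos": [1.2, 1, 0], "yaw": 0}, {"delta_pos": [0, 0, 0], "yaw": 0}]}}

```text
t: 1.9
tcp_pos: [0.593, -0.0704, 0.2595]
tool_rot: [0.999, 0.04, 0.001, -0.004]
force: [0.2, -0.4, 0.7]
finger_gap: 0.655
```

```bash
python3 - <<'E'
from h import *
np.set_printoptions(precision=4,suppress=True)
s,im=snap('wrist','w2.png');s2=manip.sense();print(s['tcp_pos'],s['tool_rot'],s2['tcp_pos'],s2['tool_rot'])
for p in([.595,-.078,.1414],[.596,-.143,.199]): print(proj('wrist',np.array(p),s2))
u,v=map(int,proj('wrist',np.array([.595,-.078,.1414]),s2))
x0,y0=max(u-60,0),max(v-60,0); g=im[y0:v+60,x0:u+60].max(2); m=(g<40).astype('uint8'); n,l,st,c=cv2.connectedComponentsWithStats(m)
for i in range(1,n):
  if st[i,4]>100: print(st[i]+[x0,y0,0,0,0],c[i]+[x0,y0],onz('wrist',c[i]+[x0,y0],.1414,s2))
E
```

```text
[ 0.593  -0.0704  0.2595] [ 0.9992  0.0395  0.0006 -0.0042] [ 0.5924 -0.0708  0.2594] [ 0.9992  0.039   0.0002 -0.0043]
[335.6111 230.1957]
[453.7205 266.9675]
[355 170  40  31 952] [377.7952 182.6092] [ 0.6304 -0.1033  0.1414]
[329 212  20  33 555] [338.1586 228.5495] [ 0.5963 -0.0797  0.1414]
[377 212  11  12 111] [381.973  217.8649] [ 0.6064 -0.1091  0.1414]
```

View pics/w2.png

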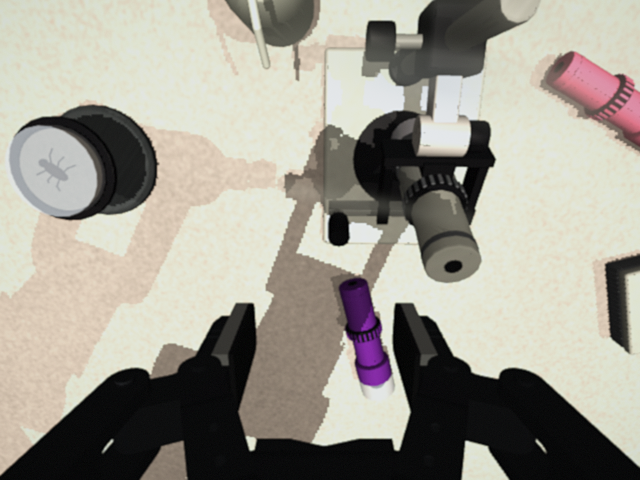

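The knob's centre is at (338,228), which gives (0.596, -0.080), in agreement. I'll line up, set the opening to about 26 mm, and descend around it.

Emit:
{"method": "send_rows", "body": {"commands": [{"delta_pos": [0.3, -0.9, -3], "yaw": 0}, {"delta_pos": [0, 0, -3], "yaw": 0}, {"delta_pos": [0, 0, -2], "yaw": 0}, {"delta_pos": [0, 0, 0], "yaw": 0}], "grip": 0.38}}

```text
t: 2.45
tcp_pos: [0.5913, -0.0858, 0.1781]
tool_rot: [0.999, 0.036, -0.001, -0.003]
force: [0.2, -0.3, 0.3]
finger_gap: 0.312
```

```bash
python3 - <<'E'
from h import *
s=manip.sense();print(s['tcp_pos'],s['finger_gap'],s['force'],s['q'])
s,im=snap('wrist','w3.png');cv2.imwrite('pics/w3c.png',cv2.resize(im[130:390,170:490],None,fx=2,fy=2))
E
```

```text
[ 0.59128412 -0.08580293  0.17814013] 0.3116973818846382 [ 0.16504593 -0.34935671  0.3152884 ] [-0.33384983  0.5558271   1.55353013  0.00661111  1.036403    1.16170774]
```

View pics/w3c.png

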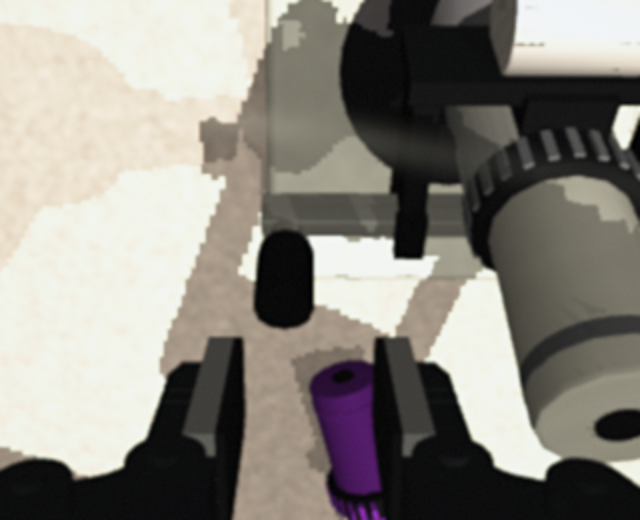

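The knob is at crop (284,280), slightly left of the finger centre line (310). The arm drifted to y -0.086, so I'll correct by +6 mm y and +5 mm x, then go down.

Emit:
{"method": "send_rows", "body": {"commands": [{"delta_pos": [0.5, 0.6, 0], "yaw": 0.004}, {"delta_pos": [0, 0, 0], "yaw": 0}]}}

```text
t: 2.75
tcp_pos: [0.5982, -0.081, 0.1814]
tool_rot: [0.999, 0.037, 0.002, -0.002]
force: [0.2, -1.0, 0.4]
finger_gap: 0.308
```

Emit:
{"method": "send_rows", "body": {"commands": [{"delta_pos": [-0.1, 0.1, -2], "yaw": 0}, {"delta_pos": [0, 0, -1.4], "yaw": 0}, {"delta_pos": [0, 0, 0], "yaw": 0}]}}

```text
t: 3.12
tcp_pos: [0.5991, -0.0801, 0.1491]
tool_rot: [0.999, 0.038, 0.004, -0.001]
force: [0.1, -0.6, -0.3]
finger_gap: 0.311
```

```bash
python3 - <<'E'
from h import *
s=manip.sense();print(s['tcp_pos'],s['finger_gap'],s['force'])
s,im=snap('wrist','w4.png');cv2.imwrite('pics/w4c.png',cv2.resize(im[170:430,170:490],None,fx=2,fy=2))
s=manip.sense();print(s['tcp_pos'],s['finger_gap'],s['force'])
E
```

```text
[ 0.59905181 -0.08010037  0.14913029] 0.31075230934162545 [ 0.05895825 -0.56341291 -0.2963572 ]
[ 0.59952701 -0.0802276   0.14976026] 0.30635676919980653 [ 0.18757566 -0.81301008 -0.45011607]
```

View pics/w4c.png

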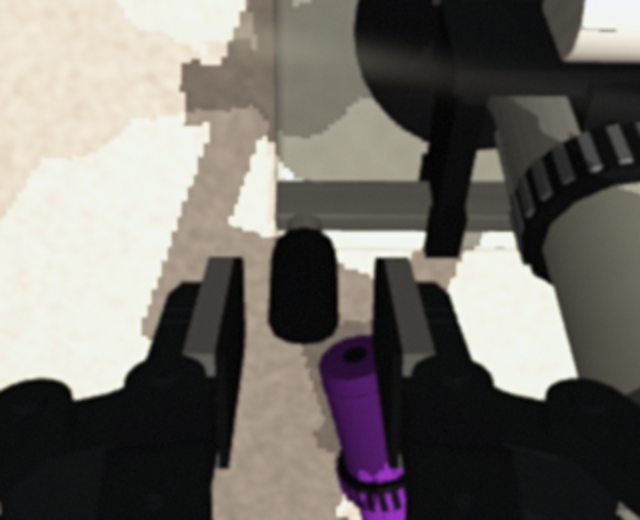

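The knob now sits centred between the fingers (crop 303 against centre 309). I'll lower 15 mm and close.

Emit:
{"method": "send_rows", "body": {"commands": [{"delta_pos": [-0.1, 0, -1.5], "yaw": 0}, {"delta_pos": [0, 0, 0], "yaw": 0}]}}

```text
t: 3.42
tcp_pos: [0.599, -0.0794, 0.1369]
tool_rot: [0.999, 0.038, 0.006, -0.001]
force: [-1.3, 2.0, 2.4]
finger_gap: 0.31
```

Emit:
{"method": "send_rows", "body": {"commands": [{"delta_pos": [0, 0, 0], "yaw": 0}, {"delta_pos": [0, 0, 0], "yaw": 0}, {"delta_pos": [0, 0, 0], "yaw": 0}], "grip": 1, "force": 30}}

```text
t: 3.8
tcp_pos: [0.5992, -0.0797, 0.1376]
tool_rot: [0.999, 0.038, 0.007, -0.0]
force: [-1.3, 0.4, 3.9]
finger_gap: 0.156
```

The fingers stopped at about 13–15 mm, so the knob is held. Now I slide along the head's +y.

Emit:
{"method": "send_rows", "body": {"commands": [{"delta_pos": [-0.07, 1, 0], "yaw": 0}, {"delta_pos": [-0.07, 1, 0], "yaw": 0}, {"delta_pos": [-0.07, 1, 0], "yaw": 0}]}}

```text
t: 4.18
tcp_pos: [0.5972, -0.0502, 0.1376]
tool_rot: [0.999, 0.038, 0.007, 0.001]
force: [-0.0, -1.7, 4.0]
finger_gap: 0.161
```

Emit:
{"method": "send_rows", "body": {"commands": [{"delta_pos": [-0.07, 1, 0], "yaw": 0}, {"delta_pos": [-0.07, 1, 0], "yaw": 0}, {"delta_pos": [-0.03, 0.5, 0], "yaw": 0}, {"delta_pos": [-0.02, 0.4, 0], "yaw": 0}]}}

```text
t: 4.68
tcp_pos: [0.5957, -0.0275, 0.1375]
tool_rot: [0.999, 0.042, 0.007, 0.011]
force: [-2.1, -16.4, 1.6]
finger_gap: 0.158
```

Emit:
{"method": "send_rows", "body": {"commands": [{"delta_pos": [-0.02, 0.4, 0], "yaw": 0}, {"delta_pos": [-0.02, 0.3, 0], "yaw": 0}]}}

```text
t: 4.92
tcp_pos: [0.5956, -0.0277, 0.1375]
tool_rot: [0.999, 0.044, 0.007, 0.017]
force: [-1.3, -10.8, 3.3]
finger_gap: 0.155
```

The bar has hit a hard stop, with the knob 114 mm left of the clip centre by my estimates (58 + 56 expected). I'll release, rise and measure.

Emit:
{"method": "send_rows", "body": {"commands": [{"delta_pos": [0, -0.05, 0], "yaw": 0}, {"delta_pos": [0, 0, 0], "yaw": 0}, {"delta_pos": [0, 0, 0], "yaw": 0}], "grip": 0.3}}

```text
t: 5.3
tcp_pos: [0.5949, -0.0257, 0.136]
tool_rot: [0.999, 0.043, 0.006, 0.015]
force: [-0.1, -0.6, 0.1]
finger_gap: 0.35
```

Emit:
{"method": "send_rows", "body": {"commands": [{"delta_pos": [0, 0, 3], "yaw": 0}, {"delta_pos": [0, 0, 4], "yaw": 0}, {"delta_pos": [0, 0, 4], "yaw": 0}, {"delta_pos": [0, 0, 0], "yaw": 0}]}}

```text
t: 5.8
tcp_pos: [0.5936, -0.0221, 0.2474]
tool_rot: [0.999, 0.044, 0.004, 0.013]
force: [0.5, 0.1, -0.7]
finger_gap: 0.353
```

```bash
python3 - <<'E'
from h import *
np.set_printoptions(precision=4,suppress=True)
s,im=snap('wrist','w5.png');s=manip.sense();print(s['tcp_pos'],s['tool_rot'],s['force'])
K=np.array([.594,-.028,.1414]);T=np.array([.598,-.142,.199])
print('pred',proj('wrist',K,s),proj('wrist',T,s))
E
```

```text
[ 0.5921 -0.0218  0.2453] [0.9989 0.0444 0.0019 0.0128] [-0.5529 -0.0226 -0.0819]
pred [329.1809 237.5735] [545.8507 279.2912]
```

View pics/w5.png

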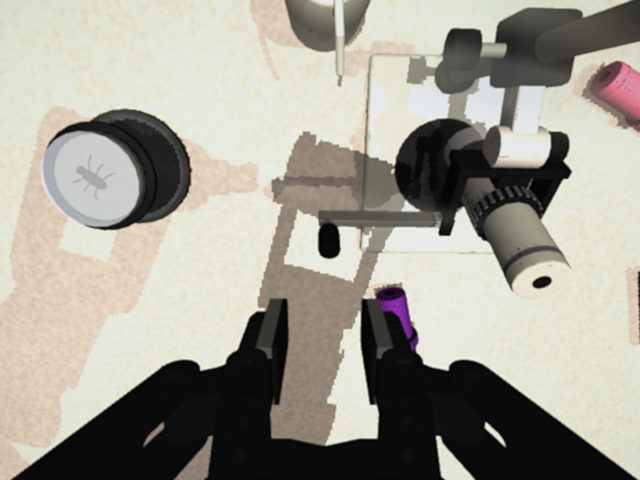

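The knob is at (329,240), as predicted for fully open. The tube top is at (540,281), within 3 mm of the estimate. Next I move over the tube.

Emit:
{"method": "send_rows", "body": {"commands": [{"delta_pos": [0.8, -5.5, 0.5], "yaw": -0.01}, {"delta_pos": [0.7, -5.5, 0], "yaw": -0.005}, {"delta_pos": [0.2, -0.7, 0], "yaw": 0}, {"delta_pos": [0, 0, 0], "yaw": 0}], "grip": -0.4}}

```text
t: 6.35
tcp_pos: [0.6061, -0.1372, 0.244]
tool_rot: [0.999, 0.039, -0.003, 0.009]
force: [-0.7, 0.8, -0.8]
finger_gap: 0.695
```

```bash
python3 - <<'E'
from h import *
np.set_printoptions(precision=4,suppress=True)
print(manip.sense()['tcp_pos'])
s,im=snap('wrist','w6.png');s=manip.sense();print(s['tcp_pos'],s['tool_rot'],s['finger_gap'])
u,v=proj('wrist',np.array([.598,-.1405,.199]),s); print(u,v)
g=im.max(2); x0,y0=int(u)-40,int(v)-40; m=(g[y0:y0+80,x0:x0+80]<45).astype('uint8'); n,l,st,c=cv2.connectedComponentsWithStats(m)
for i in range(1,n):
  if 20<st[i,4]<1500: p=c[i]+[x0,y0];print(st[i],p,onz('wrist',p,.199,s))
E
```

```text
[ 0.6061 -0.1372  0.244 ]
[ 0.6059 -0.1369  0.2439] [ 0.9992  0.039  -0.0035  0.0094] 0.7023298543143752
327.69208153538534 287.701715005934
[ 15   6  57  18 264] [329.9773 258.5114] [ 0.6145 -0.1403  0.199 ]
[ 35  37  18  12 169] [330.6509 289.1893] [ 0.5972 -0.1421  0.199 ]
[ 0 42 10 10 71] [290.5493 292.7465] [ 0.5937 -0.1211  0.199 ]
```

The top's hole is seen at (331,289), which gives (0.597, -0.142). The grasp point is therefore (0.6085, -0.141, 0.175). Descending.

Emit:
{"method": "send_rows", "body": {"commands": [{"delta_pos": [0.3, -0.4, -3], "yaw": 0}, {"delta_pos": [0, 0, -3], "yaw": 0}, {"delta_pos": [0, 0, 0], "yaw": 0}]}}

```text
t: 6.78
tcp_pos: [0.6078, -0.1354, 0.1819]
tool_rot: [0.999, 0.042, -0.005, 0.008]
force: [-0.0, -0.2, 0.4]
finger_gap: 0.698
```

Emit:
{"method": "send_rows", "body": {"commands": [{"delta_pos": [0.05, -0.5, -1.5], "yaw": -0.01}, {"delta_pos": [0, 0, -1], "yaw": 0}, {"delta_pos": [0, 0, 0], "yaw": 0}]}}

```text
t: 7.15
tcp_pos: [0.6095, -0.1392, 0.1575]
tool_rot: [0.999, 0.037, -0.003, 0.009]
force: [-0.3, -0.0, -0.0]
finger_gap: 0.698
```

Emit:
{"method": "send_rows", "body": {"commands": [{"delta_pos": [0, 0, 0], "yaw": 0}, {"delta_pos": [0, 0, 0], "yaw": 0}, {"delta_pos": [0, 0, 0], "yaw": 0}, {"delta_pos": [0, 0, 0], "yaw": 0}], "grip": 1, "force": 60}}

```text
t: 7.65
tcp_pos: [0.6101, -0.1402, 0.1588]
tool_rot: [0.999, 0.037, -0.002, 0.01]
force: [-0.4, 0.4, -1.9]
finger_gap: 0.365
```

Emit:
{"method": "send_rows", "body": {"commands": [{"delta_pos": [0, 0, 0], "yaw": 0}, {"delta_pos": [0, 0, 0], "yaw": 0}], "force": 120}}

```text
t: 7.9
tcp_pos: [0.6102, -0.1402, 0.1589]
tool_rot: [0.999, 0.037, -0.002, 0.01]
force: [0.4, -0.5, -2.0]
finger_gap: 0.347
```

The grip is on 31–32 mm, which is the tube. Now pull along the clip's -x.

Emit:
{"method": "send_rows", "body": {"commands": [{"delta_pos": [-0.7, -0.05, -0.33], "yaw": 0}, {"delta_pos": [-0.7, -0.05, -0.33], "yaw": 0}, {"delta_pos": [-0.7, -0.05, -0.33], "yaw": 0}]}}

```text
t: 8.28
tcp_pos: [0.6073, -0.1414, 0.1575]
tool_rot: [0.999, 0.035, 0.022, 0.012]
force: [9.3, 5.7, 3.1]
finger_gap: 0.348
```

Emit:
{"method": "send_rows", "body": {"commands": [{"delta_pos": [-2, -0.14, -0.96], "yaw": 0}, {"delta_pos": [-2, -0.14, -0.96], "yaw": 0}]}}

```text
t: 8.52
tcp_pos: [0.5779, -0.143, 0.1437]
tool_rot: [0.999, 0.035, 0.035, 0.013]
force: [-1.3, -0.3, -2.7]
finger_gap: 0.348
```

Emit:
{"method": "send_rows", "body": {"commands": [{"delta_pos": [-2.5, -0.2, -0.4], "yaw": 0}, {"delta_pos": [-2.5, -0.2, 0.5], "yaw": 0}, {"delta_pos": [-1.5, 0, 3], "yaw": 0}, {"delta_pos": [0, 0, 4], "yaw": 0}, {"delta_pos": [0, 0, 4], "yaw": 0}, {"delta_pos": [0, 0, 0], "yaw": 0}]}}

```text
t: 9.28
tcp_pos: [0.5038, -0.1436, 0.2545]
tool_rot: [0.999, 0.035, 0.03, 0.009]
force: [0.3, -0.0, -2.3]
finger_gap: 0.347
```

```bash
python3 - <<'E'
from h import *
np.set_printoptions(precision=4,suppress=True)
s,im=snap('scene','s7.png');print(s['tcp_pos'],s['tool_rot'],s['force'],s['finger_gap'])
s,w=snap('wrist','w7.png')
u,v=map(int,proj('scene',s['tcp_pos'])); print(u,v); print(proj('scene',np.array([.594,-.028,.1414])))
a=cv2.resize(im[v-70:v+80,u-60:u+60],(480,600),interpolation=cv2.INTER_CUBIC); b=cv2.resize(w,(320,240)); b=cv2.copyMakeBorder(b,0,360,0,0,cv2.BORDER_CONSTANT)
cv2.imwrite('pics/c7.png',np.hstack([a,b]))
E
```

```text
[ 0.5038 -0.1436  0.2545] [0.9989 0.0346 0.03   0.0095] [ 0.301  -0.0402 -2.2734] 0.3469599420526999
315 174
[313.1482 232.2562]
```

View pics/c7.png

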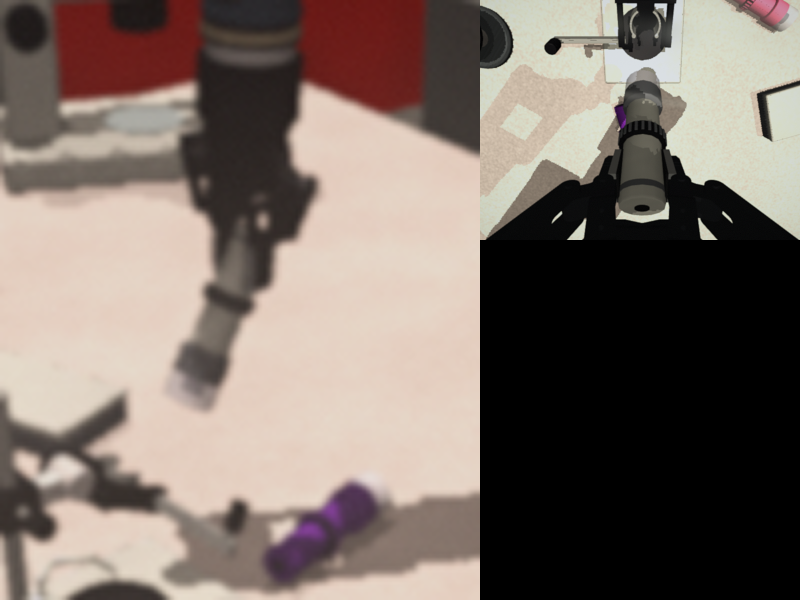

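The microscope is out and held, with its nose tilted about 0.45 rad towards +x. In the wrist view (full pixels) its top hole is at about (324,416), the ring at (324,260) and the nose end at (322,140). The lock bar stays open. I'll compute the tilt, then straighten the tube by nudging its nose against the fixed stage's rim at low grip force.

```bash
cat >> h.py <<'E'
def model(s,th,L=.114,r0=0):  # pixels of top hole, ring mid, nose rim (far side), for tilt th in tool frame (nose to tool +x)
    T=R.from_quat(s['tool_rot']).as_matrix(); g=np.array([r0,0,-.019]); a=np.array([np.sin(th),0,np.cos(th)]); b=np.array([np.cos(th),0,-np.sin(th)])
    P=[g-(.140-L)*a, g+(L-.084)*a, g+L*a+.02*b, g+(L-.044)*a+.02*b]
    return [proj('wrist',s['tcp_pos']+T@p,s).round(0) for p in P]
E
python3 - <<'E'
from h import *
s=manip.sense()
for th in(.3,.4,.5,.6,.7): print(th,*model(s,th))
w=cv2.imread('pics/w7.png').max(2); print(w[100:260:4,322])
E
```

```text
0.3 [323. 410.] [323. 287.] [324. 162.] [323. 200.]
0.4 [323. 414.] [323. 282.] [323. 145.] [323. 190.]
0.5 [323. 418.] [323. 278.] [323. 128.] [323. 180.]
0.6 [323. 420.] [323. 274.] [323. 110.] [323. 170.]
0.7 [323. 422.] [323. 270.] [323.  93.] [323. 162.]
[ 61  61  62  62  62 124 227 227 227 206 143 151 153 154 153 122  69  68
  68  69  73  54  75  81  88 102  98  96  98  96  96  96  96  86  81  56
  16  17  21  22]
```

Emit:
{"method": "send_rows", "body": {"commands": [{"delta_pos": [-0.3, 5.8, 0], "yaw": 0}, {"delta_pos": [-0.6, 5.8, 0], "yaw": 0}, {"delta_pos": [-0.6, 5.8, 0], "yaw": 0}, {"delta_pos": [-0.6, 5.8, 0], "yaw": 0}, {"delta_pos": [-0.6, 5.8, 0], "yaw": 0}, {"delta_pos": [0, 0, 0], "yaw": 0}]}}

```text
t: 10.12
tcp_pos: [0.466, 0.1549, 0.2392]
tool_rot: [0.999, 0.032, 0.016, 0.006]
force: [-0.6, -0.5, -1.0]
finger_gap: 0.345
```

Emit:
{"method": "send_rows", "body": {"commands": [{"delta_pos": [-0.3, -0.4, -4], "yaw": 0}, {"delta_pos": [0, 0, -4], "yaw": 0}, {"delta_pos": [0, 0, -1.5], "yaw": 0}, {"delta_pos": [0, 0, 0], "yaw": 0}], "force": 60}}

```text
t: 10.62
tcp_pos: [0.4595, 0.1484, 0.1369]
tool_rot: [0.999, 0.033, 0.011, 0.007]
force: [0.6, -0.8, -1.5]
finger_gap: 0.347
```

Emit:
{"method": "send_rows", "body": {"commands": [{"delta_pos": [1.5, 0.1, 0.2], "yaw": 0}, {"delta_pos": [1.5, 0.1, 0], "yaw": 0}, {"delta_pos": [0, 0, 0], "yaw": 0}], "force": 25}}

```text
t: 11.0
tcp_pos: [0.494, 0.1494, 0.1401]
tool_rot: [0.999, 0.032, 0.013, 0.007]
force: [-0.1, 0.1, -1.3]
finger_gap: 0.348
```

Emit:
{"method": "send_rows", "body": {"commands": [{"delta_pos": [1, 0.07, 0], "yaw": 0}, {"delta_pos": [1, 0.07, 0], "yaw": 0}]}}

```text
t: 11.25
tcp_pos: [0.5005, 0.1498, 0.1388]
tool_rot: [0.999, 0.032, -0.004, 0.008]
force: [-5.6, -1.1, -6.6]
finger_gap: 0.347
```

Emit:
{"method": "send_rows", "body": {"commands": [{"delta_pos": [1.5, 0.1, 0], "yaw": 0}, {"delta_pos": [1.5, 0.1, 0], "yaw": 0}], "force": 20}}

```text
t: 11.5
tcp_pos: [0.5079, 0.1504, 0.1349]
tool_rot: [0.999, 0.033, -0.031, 0.01]
force: [-14.3, -1.9, 2.9]
finger_gap: 0.35
```

The nose's end face, not its side, is probably meeting the table's edge, because the force runs along the tube. I'll back off, lower 20 mm and push again.

Emit:
{"method": "send_rows", "body": {"commands": [{"delta_pos": [-2, -0.1, 0.3], "yaw": 0}, {"delta_pos": [-2, -0.1, 0], "yaw": 0}, {"delta_pos": [0, 0, -1.2], "yaw": 0}, {"delta_pos": [0, 0, 0], "yaw": 0}], "force": 40}}

```text
t: 12.0
tcp_pos: [0.4678, 0.1487, 0.1253]
tool_rot: [0.999, 0.034, -0.031, 0.01]
force: [0.5, 0.2, -0.7]
finger_gap: 0.353
```

```bash
python3 - <<'E'
from h import *
np.set_printoptions(precision=4,suppress=True)
s,im=snap('scene','s8.png');sw,w=snap('wrist','w8.png');sw=manip.sense();print(sw['tcp_pos'],sw['tool_rot'],sw['force'])
for th in(.3,.4,.5,.6): print(th,*model(sw,th))
u,v=map(int,proj('scene',s['tcp_pos'])); print(u,v)
a=cv2.resize(im[v-40:v+80,u-60:u+50],(440,480),interpolation=cv2.INTER_CUBIC); b=cv2.resize(w[60:440,180:460],(354,480))
cv2.imwrite('pics/c8.png',np.hstack([a,b]))
E
```

```text
[0.4683 0.1487 0.1258] [ 0.9989  0.0336 -0.0303  0.0101] [ 0.4593 -0.1888 -1.9513]
0.3 [323. 411.] [323. 288.] [324. 162.] [323. 200.]
0.4 [323. 415.] [323. 283.] [324. 145.] [323. 190.]
0.5 [323. 418.] [323. 278.] [323. 128.] [323. 180.]
0.6 [323. 421.] [323. 274.] [323. 111.] [323. 171.]
388 249
```

View pics/c8.png

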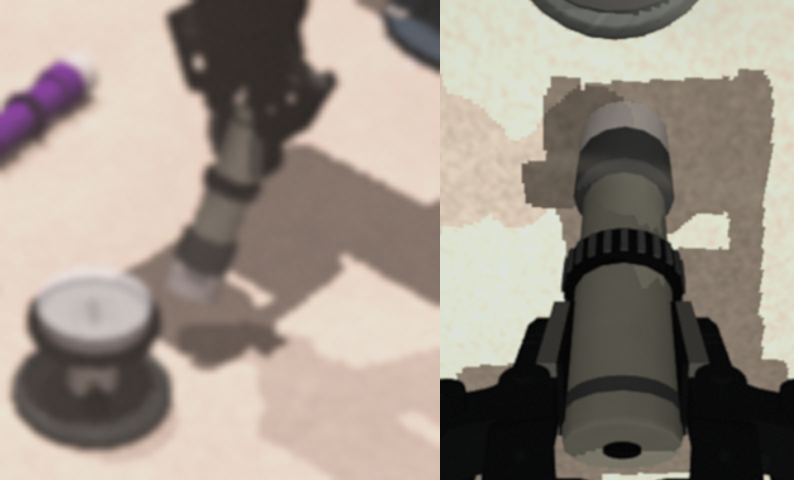

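The view shows the tube still tilted about 0.42 rad to the tool (nose edge at full row ~141), now clear of the stage with its nose below the table top. I'll push again lower down.

Emit:
{"method": "send_rows", "body": {"commands": [{"delta_pos": [1.5, 0.1, 0], "yaw": 0}, {"delta_pos": [1.5, 0.1, 0], "yaw": 0}, {"delta_pos": [1, 0.07, 0], "yaw": 0}], "force": 20}}

```text
t: 12.48
tcp_pos: [0.51, 0.1514, 0.1259]
tool_rot: [0.999, 0.034, -0.031, 0.01]
force: [-6.4, 0.1, 0.2]
finger_gap: 0.35
```

Emit:
{"method": "send_rows", "body": {"commands": [{"delta_pos": [1.5, 0.1, 0], "yaw": 0}, {"delta_pos": [1.5, 0.1, 0], "yaw": 0}]}}

```text
t: 12.72
tcp_pos: [0.5174, 0.1518, 0.1224]
tool_rot: [0.998, 0.034, -0.06, 0.012]
force: [-16.0, -1.9, 3.9]
finger_gap: 0.349
```

Emit:
{"method": "send_rows", "body": {"commands": [{"delta_pos": [0.3, 0, 0.3], "yaw": 0}, {"delta_pos": [0.8, 0, 0.2], "yaw": 0}, {"delta_pos": [1.2, 0.1, 0.2], "yaw": 0}], "grip": 0.34, "force": 20}}

```text
t: 13.1
tcp_pos: [0.5205, 0.1517, 0.1259]
tool_rot: [0.996, 0.034, -0.086, 0.013]
force: [-16.2, -2.7, 4.3]
finger_gap: 0.349
```

The tool itself is yielding in tilt, now -0.17 rad, and that straightens the tube just as well. I'll keep on at the same modest force.

Emit:
{"method": "send_rows", "body": {"commands": [{"delta_pos": [1.2, 0.08, 0.2], "yaw": 0}, {"delta_pos": [1.2, 0.08, 0.2], "yaw": 0}, {"delta_pos": [1.2, 0.08, 0.2], "yaw": 0}], "grip": 1, "force": 20}}

```text
t: 13.48
tcp_pos: [0.5256, 0.1521, 0.1293]
tool_rot: [0.991, 0.035, -0.125, 0.016]
force: [-13.0, -0.5, 0.8]
finger_gap: 0.347
```

```bash
python3 - <<'E'
from h import *
np.set_printoptions(precision=4,suppress=True)
sw,w=snap('wrist','w9.png');sw=manip.sense();print(sw['tcp_pos'],sw['tool_rot'],sw['force'],sw['q'])
for th in(.1,.2,.3,.4,.5): print(th,*model(sw,th))
g=w.max(2);print(g[100:260:4,324],g[380:440:3,324])
E
```

```text
[0.526  0.1521 0.1292] [ 0.9914  0.0348 -0.1255  0.0158] [-14.7632  -1.8904   0.1617] [ 0.0875  0.6609  1.5358 -0.0196  1.1979  1.5976]
0.1 [323. 401.] [323. 300.] [324. 197.] [324. 223.]
0.2 [323. 407.] [323. 294.] [324. 180.] [324. 212.]
0.3 [323. 412.] [323. 289.] [324. 163.] [324. 201.]
0.4 [323. 416.] [323. 284.] [324. 146.] [323. 191.]
0.5 [323. 419.] [323. 279.] [324. 129.] [323. 181.]
[198 197 200 197 199 197 200 199 198 198 198 198 198 195 172 172 171  79
  40  40  42  47  63  69  68  96  93  89  90  89  89  90  88  88  87  78
  39  40  39  42] [ 89  88  88  93  97  92  91  92  91 113   6  10   9  11  35 128 122 166
 228 225]
```

The tube is at about 0.39 rad to the tool, and the tool is at -0.25, so the lean is about 0.14 rad. A few more rows.

Emit:
{"method": "send_rows", "body": {"commands": [{"delta_pos": [1.2, 0.08, 0.2], "yaw": 0}, {"delta_pos": [1.2, 0.08, 0.2], "yaw": 0}, {"delta_pos": [1.2, 0.08, 0.2], "yaw": 0}, {"delta_pos": [1.2, 0.08, 0.2], "yaw": 0}]}}

```text
t: 14.02
tcp_pos: [0.5331, 0.1528, 0.1328]
tool_rot: [0.983, 0.036, -0.178, 0.019]
force: [-13.1, -1.6, -2.8]
finger_gap: 0.347
```

Emit:
{"method": "send_rows", "body": {"commands": [{"delta_pos": [-2, -0.1, 0], "yaw": 0}, {"delta_pos": [-2, -0.1, 2], "yaw": 0}, {"delta_pos": [0, 0, 4], "yaw": 0}, {"delta_pos": [0, 0, 2], "yaw": 0}, {"delta_pos": [0, 0, 0], "yaw": 0}], "force": 40}}

```text
t: 14.65
tcp_pos: [0.4988, 0.1511, 0.2141]
tool_rot: [0.984, 0.035, -0.172, 0.019]
force: [-0.4, 0.1, -1.9]
finger_gap: 0.351
```

```bash
cat > axis.py <<'E'
from h import *
np.set_printoptions(precision=4,suppress=True)
sw,w=snap('wrist','wa.png');sw=manip.sense();print(sw['t'],sw['tcp_pos'],sw['tool_rot'],sw['force'])
T=R.from_quat(sw['tool_rot']).as_matrix(); print('tool tilt x,y',T[0,2],T[1,2])
for th in(.25,.3,.35,.4,.45): 
    a=T@[np.sin(th),0,np.cos(th)]; print(th,'axis',a,'nose',sw['tcp_pos']+T@[0,0,-.019]+.114*a,*model(sw,th))
g=w.max(2).astype(int);print(np.c_[np.arange(130,215,3),g[130:215:3,324]].tolist());print(np.c_[np.arange(400,440,2),g[400:440:2,324]].tolist())
E
python3 axis.py
```

```text
14.7 [0.4983 0.151  0.2133] [ 0.9842  0.0354 -0.1727  0.0186] [ 0.8172 -0.4503 -1.8688]
tool tilt x,y -0.3386478150507224 -0.048895989741873924
0.25 axis [-0.0961 -0.0317 -0.9949] nose [0.4938 0.1483 0.1177] [323. 410.] [323. 292.] [324. 172.] [324. 207.]
0.3 axis [-0.0464 -0.028  -0.9985] nose [0.4995 0.1487 0.1173] [323. 412.] [323. 289.] [324. 163.] [324. 201.]
0.35 axis [ 0.0035 -0.0242 -0.9997] nose [0.5052 0.1492 0.1172] [323. 414.] [323. 286.] [324. 155.] [324. 196.]
0.4 axis [ 0.0533 -0.0204 -0.9984] nose [0.5109 0.1496 0.1173] [323. 416.] [323. 284.] [324. 146.] [324. 191.]
0.45 axis [ 0.103  -0.0165 -0.9945] nose [0.5165 0.15   0.1178] [323. 418.] [323. 281.] [324. 138.] [323. 186.]
[[130, 134], [133, 129], [136, 131], [139, 127], [142, 128], [145, 128], [148, 125], [151, 103], [154, 104], [157, 102], [160, 105], [163, 107], [166, 108], [169, 59], [172, 37], [175, 38], [178, 40], [181, 41], [184, 46], [187, 53], [190, 61], [193, 73], [196, 71], [199, 66], [202, 64], [205, 88], [208, 85], [211, 85], [214, 85]]
[[400, 91], [402, 88], [404, 115], [406, 128], [408, 81], [410, 6], [412, 9], [414, 9], [416, 9], [418, 8], [420, 9], [422, 8], [424, 78], [426, 125], [428, 124], [430, 122], [432, 121], [434, 117], [436, 196], [438, 221]]
```

The nose rim is at about row 150, so the tube is at 0.375 rad to the tool and within about 0.04 rad of vertical. The nose is at about (0.508, 0.1495, 0.117). I'll move over the stage and cross-check the stage's centre from the earlier wrist picture.

Emit:
{"method": "send_rows", "body": {"commands": [{"delta_pos": [3.5, 0.3, 0.5], "yaw": 0}, {"delta_pos": [3.5, 0.3, 0], "yaw": 0}, {"delta_pos": [2.5, 0.3, 0], "yaw": 0}, {"delta_pos": [0, 0, 0], "yaw": 0}]}}

```text
t: 15.2
tcp_pos: [0.5955, 0.1599, 0.2131]
tool_rot: [0.984, 0.035, -0.175, 0.019]
force: [-0.4, -0.3, -1.6]
finger_gap: 0.353
```

```bash
python3 axis.py; python3 - <<'E'
from h import *
s=dict(tcp_pos=np.array([.5921,-.0218,.2453]),tool_rot=[.9989,.0444,.0019,.0128])
s2=dict(tcp_pos=np.array([.5924,-.0708,.2594]),tool_rot=[.9992,.039,.0002,-.0043])
print(onz('wrist',(92,177),.074,s),onz('wrist',(52,168),.074,s2))
E
```

```text
15.25 [0.5939 0.1599 0.2131] [ 0.9836  0.0353 -0.1758  0.0187] [ 0.0647 -0.7878 -2.3078]
tool tilt x,y -0.3444814352842585 -0.049261325046669885
0.25 axis [-0.1023 -0.0322 -0.9942] nose [0.5888 0.1572 0.1175] [323. 410.] [323. 292.] [324. 172.] [324. 207.]
0.3 axis [-0.0526 -0.0285 -0.9982] nose [0.5945 0.1576 0.1171] [323. 412.] [323. 289.] [324. 163.] [324. 201.]
0.35 axis [-0.0027 -0.0247 -0.9997] nose [0.6002 0.158  0.1169] [323. 414.] [323. 286.] [324. 155.] [324. 196.]
0.4 axis [ 0.0471 -0.0209 -0.9987] nose [0.6059 0.1584 0.117 ] [323. 416.] [323. 284.] [324. 146.] [324. 191.]
0.45 axis [ 0.0968 -0.017  -0.9952] nose [0.6115 0.1589 0.1174] [323. 418.] [323. 282.] [324. 138.] [323. 186.]
[[130, 195], [133, 196], [136, 189], [139, 168], [142, 165], [145, 165], [148, 166], [151, 138], [154, 141], [157, 149], [160, 150], [163, 150], [166, 152], [169, 77], [172, 37], [175, 38], [178, 40], [181, 43], [184, 47], [187, 56], [190, 64], [193, 75], [196, 74], [199, 70], [202, 67], [205, 90], [208, 87], [211, 85], [214, 86]]
[[400, 86], [402, 199], [404, 229], [406, 231], [408, 157], [410, 6], [412, 20], [414, 10], [416, 9], [418, 10], [420, 9], [422, 5], [424, 80], [426, 126], [428, 125], [430, 123], [432, 123], [434, 96], [436, 86], [438, 89]]
[0.6084977  0.15989231 0.074     ] [0.6108229  0.16140194 0.074     ]
```

The stage's centre from the wrist views is (0.608–0.611, 0.160–0.161) and from triangulation (0.605, 0.159). I'll aim at (0.607, 0.160) and lower gently.

Emit:
{"method": "send_rows", "body": {"commands": [{"delta_pos": [0.4, 0.2, -1.5], "yaw": 0}, {"delta_pos": [0, 0, -1], "yaw": 0}, {"delta_pos": [0, 0, 0], "yaw": 0}]}}

```text
t: 15.62
tcp_pos: [0.5949, 0.1619, 0.1847]
tool_rot: [0.983, 0.035, -0.179, 0.019]
force: [-0.2, -0.3, -1.1]
finger_gap: 0.351
```

Emit:
{"method": "send_rows", "body": {"commands": [{"delta_pos": [0, 0, -0.4], "yaw": 0}, {"delta_pos": [0, 0, -0.4], "yaw": 0}]}}

```text
t: 15.88
tcp_pos: [0.5949, 0.162, 0.1789]
tool_rot: [0.983, 0.036, -0.178, 0.019]
force: [-0.4, -1.1, 15.9]
finger_gap: 0.348
```

Emit:
{"method": "send_rows", "body": {"commands": [{"delta_pos": [0, 0, 0.05], "yaw": 0}, {"delta_pos": [0, 0, 0], "yaw": 0}]}}

```text
t: 16.12
tcp_pos: [0.5953, 0.162, 0.1803]
tool_rot: [0.983, 0.036, -0.177, 0.019]
force: [-0.5, -0.8, -1.7]
finger_gap: 0.347
```

```bash
python3 axis.py | head -6; python3 - <<'E'
from h import *
for n in('scene','top'): snap(n,n+'9.png')
s=manip.sense();print(s['force'],s['tcp_pos'])
c=np.array([.6045,.159,.083]); print(proj('scene',c),proj('top',c))
s5=dict(tcp_pos=np.array([.5921,-.0218,.2453]),tool_rot=[.9989,.0444,.0019,.0128]); print(onz('wrist',(92,177),.083,s5),onz('top',(255.2,230),.083))
u,v=map(int,proj('scene',c)); a=cv2.imread('pics/scene9.png')[v-70:v+40,u-45:u+45]; a=cv2.resize(a,(450,550),interpolation=cv2.INTER_CUBIC)
u,v=map(int,proj('top',c)); b=cv2.imread('pics/top9.png')[v-40:v+40,u-25:u+25]; b=cv2.resize(b,(344,550),interpolation=cv2.INTER_CUBIC)
cv2.imwrite('pics/c9.png',np.hstack([a,b]))
E
```

```text
16.175 [0.5953 0.162  0.1803] [ 0.9833  0.0356 -0.1773  0.0189] [-0.1582  0.073  -1.6357]
tool tilt x,y -0.34733881796335403 -0.049734044256506
0.25 axis [-0.1053 -0.0325 -0.9939] nose [0.5899 0.1593 0.0848] [323. 410.] [323. 292.] [324. 172.] [324. 207.]
0.3 axis [-0.0556 -0.0288 -0.998 ] nose [0.5956 0.1597 0.0843] [323. 412.] [323. 289.] [324. 163.] [324. 201.]
0.35 axis [-0.0058 -0.025  -0.9997] nose [0.6012 0.1601 0.0841] [323. 414.] [323. 286.] [324. 155.] [324. 196.]
0.4 axis [ 0.044  -0.0212 -0.9988] nose [0.6069 0.1605 0.0842] [323. 416.] [323. 284.] [324. 146.] [324. 191.]
[ 0.31180716  0.77741856 -2.07302931] [0.59512673 0.16201124 0.17996002]
[351.52531648 282.3621765 ] [254.61461312 230.02230032]
[0.61031372 0.15496093 0.083     ] [0.60455574 0.15745041 0.083     ]
```

Emit:
{"method": "send_rows", "body": {"commands": [{"delta_pos": [0.1, -0.2, 0.1], "yaw": 0}, {"delta_pos": [0, 0, -0.2], "yaw": 0}, {"delta_pos": [0, 0, -0.1], "yaw": 0}]}}

```text
t: 16.65
tcp_pos: [0.5965, 0.1597, 0.1791]
tool_rot: [0.983, 0.036, -0.178, 0.019]
force: [0.2, 0.5, 6.0]
finger_gap: 0.35
```

Emit:
{"method": "send_rows", "body": {"commands": [{"delta_pos": [0, 0, 0], "yaw": 0}, {"delta_pos": [0, 0, -0.05], "yaw": 0}, {"delta_pos": [0, 0, -0.05], "yaw": 0}]}}

```text
t: 17.02
tcp_pos: [0.5965, 0.1598, 0.1791]
tool_rot: [0.983, 0.036, -0.177, 0.019]
force: [-0.4, 0.1, 4.6]
finger_gap: 0.349
```

```bash
python3 - <<'E'
from h import *
for n in('scene','top'): snap(n,n+'10.png')
s=manip.sense();print(s['force'],s['tcp_pos'])
c=np.array([.606,.158,.083])
u,v=map(int,proj('scene',c)); a=cv2.imread('pics/scene10.png')[v-70:v+40,u-45:u+45]; a=cv2.resize(a,(450,550),interpolation=cv2.INTER_CUBIC)
u,v=map(int,proj('top',c)); b=cv2.imread('pics/top10.png')[v-40:v+40,u-25:u+25]; b=cv2.resize(b,(344,550),interpolation=cv2.INTER_CUBIC)
cv2.imwrite('pics/c10.png',np.hstack([a,b]))
E
```

```text
[ 0.3376107  -0.11904539  4.67327679] [0.59649979 0.15973852 0.1790651 ]
```

View pics/c10.png

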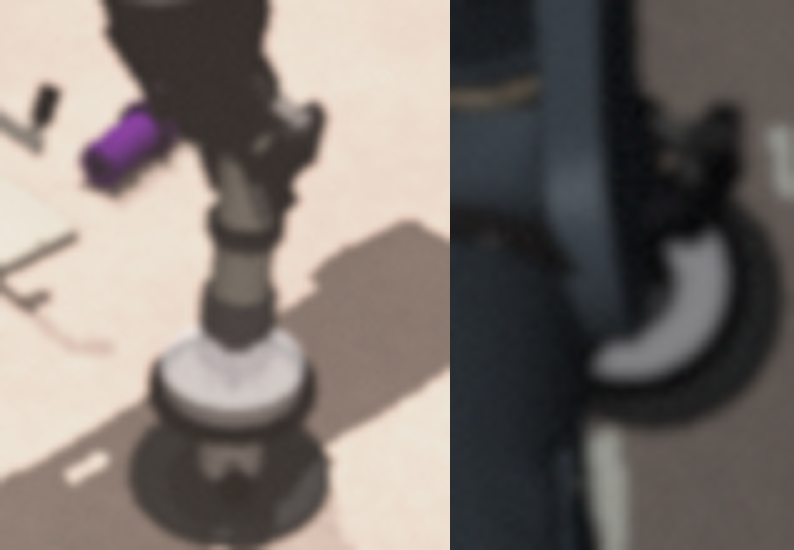

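The picture shows the microscope upright on the disc. Its nose spans crop columns 203–271 and the disc spans 160–307, so both are centred near 235. The contact force is about 6 N. Release, then retreat along the tool's axis.

Emit:
{"method": "send_rows", "body": {"commands": [{"delta_pos": [0, 0, 0], "yaw": 0}, {"delta_pos": [0, 0, 0], "yaw": 0}, {"delta_pos": [0, 0, 0], "yaw": 0}, {"delta_pos": [0, 0, 0], "yaw": 0}], "grip": -0.5}}

```text
t: 17.62
tcp_pos: [0.5961, 0.1598, 0.177]
tool_rot: [0.983, 0.036, -0.178, 0.019]
force: [0.6, 0.1, -0.2]
finger_gap: 0.745
```

Emit:
{"method": "send_rows", "body": {"commands": [{"delta_pos": [0.35, 0.05, 0.94], "yaw": 0}, {"delta_pos": [0.7, 0.1, 1.88], "yaw": 0}, {"delta_pos": [1, 0.15, 2.8], "yaw": 0}, {"delta_pos": [1.2, 0.2, 4], "yaw": 0}, {"delta_pos": [0, 0, 5], "yaw": 0}, {"delta_pos": [0, 0, 0], "yaw": 0}]}}

```text
t: 18.38
tcp_pos: [0.6302, 0.165, 0.3305]
tool_rot: [0.983, 0.036, -0.177, 0.019]
force: [0.7, 0.1, -0.5]
finger_gap: 0.748
```

```bash
python3 - <<'E'
from h import *
np.set_printoptions(precision=4,suppress=True)
sw,w=snap('wrist','w11.png');sw=manip.sense();_,im=snap('scene','s11.png');_,tp=snap('top','t11.png');print(sw['tcp_pos'],sw['force'],sw['finger_gap'])
c=np.array([.606,.158,0])
print('pred top/nose wrist',proj('wrist',c+[0,0,.223],sw),proj('wrist',c+[0,0,.083],sw),'scene',proj('scene',c+[0,0,.223]),proj('scene',c+[0,0,.173]),proj('scene',c+[0,0,.127]),'knob',proj('scene',np.array([.594,-.028,.1414])))
# scene rows: tube edges by column profile at several rows
for z in(.21,.19,.15,.11):
    u,v=proj('scene',c+[0,0,z]).round().astype(int); r=im[v,u-14:u+15].astype(int); print(z,u,v,(r[:,2]-r[:,0]).tolist(),r.max(1).tolist())
E
```

```text
[0.6292 0.1648 0.3278] [-0.017  -0.2253  0.1911] 0.7495415699865693
pred top/nose wrist [327.4724 217.1807] [322.8061 130.5779] scene [351.8867 237.4081] [351.4968 254.1666] [351.1542 268.8897] knob [313.1482 232.2562]
0.21 352 242 [18, 27, 33, 36, 35, 34, 34, 32, 26, 18, 18, 19, 19, 20, 20, 19, 20, 19, 17, 18, 26, 34, 34, 29, 27, 27, 28, 29, 30] [105, 146, 185, 209, 223, 230, 229, 198, 147, 113, 112, 120, 125, 129, 130, 129, 126, 121, 115, 114, 149, 205, 231, 235, 234, 234, 234, 234, 234]
0.19 352 249 [32, 30, 31, 30, 31, 30, 32, 35, 29, 20, 18, 19, 20, 19, 20, 19, 19, 18, 19, 21, 30, 36, 32, 30, 28, 31, 30, 31, 33] [234, 234, 234, 234, 234, 234, 232, 212, 165, 121, 109, 114, 118, 119, 119, 121, 120, 116, 114, 127, 172, 216, 232, 235, 234, 235, 234, 234, 233]
0.15 351 262 [28, 28, 28, 28, 27, 27, 28, 33, 32, 23, 17, 13, 12, 11, 11, 12, 12, 12, 11, 15, 24, 34, 37, 34, 33, 33, 33, 33, 34] [234, 234, 234, 234, 234, 234, 234, 227, 192, 135, 94, 80, 77, 74, 73, 72, 71, 72, 73, 82, 126, 190, 227, 234, 234, 233, 234, 234, 233]
0.11 351 274 [34, 33, 34, 33, 35, 37, 37, 28, 15, 10, 11, 9, 10, 9, 11, 11, 11, 10, 9, 8, 10, 15, 25, 29, 30, 28, 27, 26, 26] [233, 233, 233, 233, 233, 231, 208, 152, 95, 73, 75, 75, 77, 79, 81, 80, 81, 78, 76, 72, 73, 91, 131, 152, 152, 143, 137, 135, 135]
```

```bash
python3 - <<'E'
from h import *
np.set_printoptions(precision=4,suppress=True)
s=manip.sense(); w=cv2.imread('pics/w11.png'); g=w.max(2)
m=(g[185:250,290:365]<40).astype('uint8'); n,l,st,c=cv2.connectedComponentsWithStats(m)
for i in range(1,n):
  if st[i,4]>30:p=c[i]+[290,185];print('hole?',st[i],p,onz('wrist',p,.223,s))
for f in('scene0','s11'):
  im=cv2.imread(f'pics/{f}.png').max(2); m=(im[215:245,295:322]<70).astype('uint8'); n,l,st,c=cv2.connectedComponentsWithStats(m); print(f,[(c[i]+[295,215],st[i,4]) for i in range(1,n) if st[i,4]>8])
a=cv2.absdiff(cv2.imread('pics/s11.png'),cv2.imread('pics/scene0.png')).max(2)
print('bottle/petri diff',a[255:302,255:281].mean(),a[315:347,458:497].mean())
b=cv2.absdiff(cv2.imread('pics/t11.png'),cv2.imread('pics/top0.png')).max(2); print('box diff',b[232:288,448:522].mean()); print(s['t'],s['qd'])
E
```

```text
hole? [ 32  25  13  11 117] [328.1966 214.8547] [0.6078 0.1577 0.223 ]
scene0 [(array([302.7, 225.5]), np.int32(10))]
s11 []
bottle/petri diff 10.777414075286416 10.48798076923077
box diff 24.12065637065637
18.525 [ 0.0007  0.0235  0.0251 -0.0001 -0.0027  0.0007]
```

The final checks agree, so I'm handing in.

```bash
python3 -c "
from h import *
s=manip.sense();print(s['t'],s['force']);print(manip.sign_off())"
```

```text
18.525 [-0.11181775  0.54963213 -0.24895042]
the job is handed in; nothing more can be done
None
```

The job is handed in at 18.5 s. The microscope stands upright on the resin disc, released, and the lock bar is open; the hand-in gave no verdict.

**What I did**
- I slid the lock bar to its end stop, then snapped the microscope forward out of the clip.
- It kept its tilt in the fingers, so I straightened it by pressing its nose against the fixed stage's rim. Wrist force stayed at about 16 N or less, and it was mostly the tool that yielded rather than the tube turning in the fingers.
- I set it down gently on the disc, with a brief peak of about 17 N and then about 6 N while held. I then let go and backed away.

**Last checks**
- **Position:** the tube's top is at (0.608, 0.158), and my stage-centre estimates lie between (0.605, 0.159) and (0.610, 0.155). That puts it within about 5 mm of the centre.
- **Upright:** in the scene view the tube's top and nose line up to under a pixel. I checked the other direction only by the hole in the tube's top.
- **Lock bar:** the knob appears at about pixel (315,233), and (313,232) is where it should be when fully open.

**Disagreements**
- The disc touched at about 83 mm, where the images had suggested about 74 mm.
- The automatic search for the knob in the last scene picture found nothing. The open-bar reading comes from the picture before release.
- A before-and-after image comparison for the bottle, dishes and slide box was inconclusive, because the differences also include shadow and lighting changes. The arm never came near them.

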